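Shut down the soldering bench

TASK

Shut down the soldering bench. First make the iron safe: take it from its stand, dip its tip into the brass tip-cleaner cup on the stand, and lay it back in the two forks as it was. Then tip the plywood crate over the edge of the grey work board, pushing high so that it lies on its back on the board with its mouth up (tip it, do not lift it off), put every solder reel that is on the bench into it, and put on its orange lid so that it sits flat and fully home; leave the multimeter, the flux bottle and the vise where they are.

Things in the scene. Friction and masses are not known exactly. Their poses are not given: they have to be found in the camera images.
- board_edge (a point): Grey work board fixed to the bench, 180 x 220 mm, 12 mm thick; its place and turn vary. This point is the middle of the upper edge on its robot side (the stop). x points from there across the board (which reaches 180 mm that way), y along the edge (110 mm each way), z up.
- crate_in (a point): Loose brown plywood crate, 0.5 to 0.75 kg: an open box, outside 206 x 143 mm, 67 mm deep, walls 5 mm. This point is the centre of the inner face of its back (its floor once it lies down). z points out of the mouth, x to the side that starts on top, y along the 206 mm side. Inside: 133 mm in x, 196 mm in y, 62 mm deep to the rim. When it lies on the board, x points away from the robot.
- crate_rim (a point): Middle of the top front edge of the crate as it starts, the place to push. The crate starts standing on a 206 mm side, 143 mm tall, on the bench 5 to 12 mm before the board's edge (a corner up to 4 mm nearer), mouth to the robot. Pushed here away from the robot with 1 to 4 N it tips, passes its balance at 25 degrees (rim some 65 mm on) and falls by itself onto its back over the board.
- crate_heel (a point): Middle of the crate's far lower edge as it starts, about which it tips. It stays low when the crate is tipped, not lifted.
- lid_handle (a point): Loose orange acrylic lid, 0.25 kg, lying flat: plate 143 (x) x 206 mm (y), 6 mm thick; under it a 6 mm inset board, 125 x 188 mm, that drops into the crate's mouth with 4 mm play all round (either way round). Green bar handle on top, 16 mm thick (x), 90 long (y), 34 high. This point: centre of the handle, 23 mm above the plate's underside; lid fully home, it is 85 mm along z from crate_in.
- reel1_c (a point): Solder reel with white flanges, a full cylinder 56 mm in diameter, 52 mm high, about 0.22 kg, standing on the bench; this point is its centre, z its axis. Two to four of the reels are there; those absent give None.
- reel2_c (a point): The same with blue flanges.
- reel3_c (a point): The same with red flanges.
- reel4_c (a point): The same with green flanges.
- iron_grip (a point): Cordless soldering iron, 178 mm long, 0.12 kg, lying in the stand, tip down at 28 degrees below level. This point is on its axis in the middle of the black grip on the blue handle (24 mm thick, from 43 mm before to 56 mm behind this point), the place to grasp it from above, a finger on either side. x is level and towards the tip as it lies in the stand.
- iron_tip (a point): The point of the iron, 122 mm from iron_grip along its axis, at the end of a steel shaft 8 mm thick; a 30 mm finger guard sits 74 to 79 mm from the tip.
- grip_home (a point): Where iron_grip is when the iron lies in the stand. The fixed stand: dark steel base 270 x 85 mm, 14 mm thick, and two steel forks open at the top, under the shaft just before the finger guard and under the rear of the handle, measured level 46 mm before and 36 mm behind this point. The iron lifts straight up out of them and is laid back straight down. x: level, towards the cup; z up.
- tip_home (a point): Where iron_tip is when the iron lies in the stand.
- cup_mouth (a point): Centre of the mouth of the empty round brass tip-cleaner cup on the stand, beyond the iron's tip: 80 mm across outside, 72 mm inside, 40 mm deep, its rim 59 mm above the bench. Axes as grip_home.
- meter: Yellow multimeter lying flat, 75 x 150 x 36 mm, origin at the centre of its underside. To be left alone.
- flux_bottle: Pale flux bottle with a dark blue label and black cap, 48 mm across, 120 mm high, origin at the centre of its underside. To be left alone.
- pcb_vise: Circuit-board vise holding a green board, 120 x 90 x 62 mm, origin at the centre of its underside. To be left alone.

How it is judged:
By the outcome, as a careful person would: the job done as asked, in the order asked, and still so for the second after the job is handed in, with the robot touching nothing.
Of reel1, reel2, reel3, reel4 only 2 to 4 are there at a start; the rules pass over those that are not, and their reading is None.
At some moment in a run one of reel1, reel2, reel3, reel4, lid may be knocked a few centimetres aside while the robot is not near it.
It also fails if it takes over 210 s, if anything falls off the work surface, if the arm or the gripper's body presses on something with over 40 N, if the wrist force passes 120 N, or if a joint passes its speed limit or range.

ROBOT

A 6-joint arm with a two-finger parallel gripper is mounted at the origin on the work surface. World frame = base frame: x ahead of the robot, y to its left, z up, the work surface at z = 0. Lengths are in m, angles in rad, forces in N, time in s.
With the tool pointing down it reaches from about 0.375 to 0.975 m from the base axis. Payload 3.8 kg.
Tool frame: the origin (TCP) lies on the centre line of the jaws, within the pads' length; the fingertips stand 25 mm ahead of it and the grasp point (between the pads) lies 6 mm ahead of it; z points along the fingers, y is the line along which they close (so a half turn about z gives the same grasp; the last joint's range is limited). The gripper opens to 88 mm and grips with 3 to 60 N. Pads are 18 mm wide; open, the fingers measure 123 mm over their backs; the gripper's body (75 mm by 187 mm) begins 45 mm behind the grasp point.
Start: joints at [1.204, 0.264, 1.604, -0, 1.274, -0.037], TCP at [0.219, 0.639, 0.264] pointing down, gripper open.
Joint ranges: [-2.63, 2.63], [-0.94, 2.18], [0.31, 2.57], [-1.31, 4.45], [0, 2.66], [-2.55, 2.55]. Speed limits (rad/s): [2.57, 2.57, 3.14, 3.14, 3.14, 3.14].

INTERFACE

Orientations are given as a 3x3 rotation matrix whose columns are the frame's x, y, z axes.
In Python, from plant import manip gives the robot as it stands.
- The arm moves only by the tool carry_out, never from a script. Its arguments are lists of equal length, an entry for each row: "offset": the shift along the world's x, y, z in mm, a list of three; "delta_rot": the turn, a rotation vector about the world's x, y, z in degrees, a list of three; "grip": the closure, from 0 (fully open) to 1 (shut). In form: {"offset": [[tx, ty, tz], ...], "delta_rot": [[rx, ry, rz], ...], "grip": [grip, ...]}. A call has 1 to 8 rows; each row shifts and turns the commanded pose from where the row before left it; what a row does not reach is not made up. A row lasts 1/8 s, in which the tool goes at most 62.5 mm and 10.7 degrees, less where a joint would pass 70% of its speed; a pose out of reach is approached as far as the arm can. A call with a gripper value outside its range is refused whole. The fingers move at their own pace and stop on an object; "newtons" is the grip in N (left out, the last holds). Time passes only in rows, so rows that do not move let the fingers close. It gives the time, the measured TCP pose, the force, the opening and the grip force at its end, in the units of the state.
- manip.get_state(): the state, without advancing time (a new reading comes with each control period).
- manip.camera(name): name is "side" or "top"; returns the picture (384x512x3 uint8, red, green, blue); there is no depth.
- manip.camera_info(name): a dict with "vertical_fov" (degrees; the focal length in pixels is half the picture's height over the tangent of half this angle, whatever the lens; pixels are square), "cx", "cy" (the principal point, pixels), "distortion" ([k1, k2, p1, p2, k3] as OpenCV has them; the pictures are not rectified), "camera_from_world" (4x4, takes a point from world to camera coordinates). Camera axes: x right, y down, z forward; pixel columns grow to the right and rows downward; lengths in m; the calibration is good to about 2 mm. A picture is of the moment at which its call begins. camera_info takes no time and is no camera call.
- manip.finish_job(): hands the job in; it is judged then, once.
The state is a dict: "time_s": time; "joints": joint angles; "qd": joint speeds; "tau": joint torques, N m; "eef_pos": TCP position; "orientation": TCP orientation; "force": force on the tool from outside, world axes, zero at the start; "moment": the same for the moment, N m; "grip_width": finger opening in m; "grip_force": force on a finger pad.
Only numpy, scipy, OpenCV 4.12 (cv2) and the standard library are available. Lean on these libraries where they do the work, as an engineer would, in place of code of your own. Each camera call takes 0.05 s, during which the arm holds its last target. There are 200 camera calls.

## Working session

There is one attempt and no reset: what is moved stays moved. The work goes in short steps, Python scripts to look and compute and a tool call to move; the robot and the scene stay as the last step left them, time stands still between calls to the robot, and variables do not carry over. Pictures are saved under pics/ and viewed, at most 14 in all, crops included, and the job is handed in when it is done.

Besides the shell and the picture viewer there is one more tool, called after "Request:" in YAML: its name, and indented under it one key for each argument. carry_out: Moves the arm, as the interface text tells. Its arguments: {"type":"object","properties":{"offset":{"type":"array","items":{"type":"array","items":{"type":"number"}}},"delta_rot":{"type":"array","items":{"type":"array","items":{"type":"number"}}},"grip":{"type":"array","items":{"type":"number"}},"newtons":{"type":"number"}},"required":["offset","delta_rot","grip"]}

```bash
mkdir -p pics; ls; cat > h.py <<'E'
import numpy as np, cv2
from plant import manip
def K(n):
    i=manip.camera_info(n); f=192/np.tan(np.radians(i["vertical_fov"])/2)
    return np.array([[f,0,i["cx"]],[0,f,i["cy"]],[0,0,1]]),np.array(i["distortion"],float),np.array(i["camera_from_world"])
def snap(n,name):
    im=manip.camera(n); cv2.imwrite(f"pics/{name}.png",im[:,:,::-1]); return im
def proj(n,P):
    k,d,T=K(n); P=np.atleast_2d(np.array(P,float))
    return cv2.projectPoints(P,cv2.Rodrigues(T[:3,:3])[0],T[:3,3],k,d)[0][:,0]
def ray(n,uv):
    k,d,T=K(n); q=cv2.undistortPointsIter(np.array(uv,float).reshape(-1,1,2),k,d,None,None,(3,50,1e-9))[:,0]
    v=np.c_[q,np.ones(len(q))]@T[:3,:3]; return -T[:3,:3].T@T[:3,3],v
def atz(n,uv,z):
    c,v=ray(n,uv); z=np.broadcast_to(z,len(v)); return c+v*((z-c[2])/v[:,2])[:,None]
E
python3 - <<'E'
from h import *
for n in("top","side"):
    im=snap(n,n+"0"); k,d,T=K(n); print(n,k[0,0],d,(-T[:3,:3].T@T[:3,3]).round(3),T[:3,:3].round(2).tolist())
    cv2.imwrite(f"pics/{n}0b.png",cv2.resize(im[:,:,::-1],(800,600),interpolation=cv2.INTER_CUBIC))
s=manip.get_state();print({k:np.round(v,3).tolist() for k,v in s.items()})
E
```

```text
pics
top 359.43244088106906 [0.03948096 0.         0.         0.         0.        ] [0.375 0.045 1.231] [[0.02, -1.0, 0.0], [-0.99, -0.02, -0.16], [0.16, -0.0, -0.99]]
side 417.1687032097723 [0.01720676 0.         0.         0.         0.        ] [0.3   0.969 0.959] [[-0.96, -0.28, 0.0], [-0.18, 0.63, -0.75], [0.21, -0.72, -0.66]]
{'time_s': 0.1, 'joints': [1.204, 0.265, 1.605, -0.0, 1.274, -0.037], 'qd': [0.002, -0.001, -0.003, -0.0, -0.001, -0.0], 'tau': [0.001, -50.362, -35.807, 0.073, 0.023, -0.0], 'eef_pos': [0.218, 0.638, 0.263], 'orientation': [[-0.946, 0.324, -0.001], [0.324, 0.946, -0.002], [0.0, -0.002, -1.0]], 'force': [0.008, 0.389, -0.068], 'moment': [-0.032, 0.061, 0.057], 'grip_force': 0.0, 'grip_width': 0.088}
```

View pics/top0b.png

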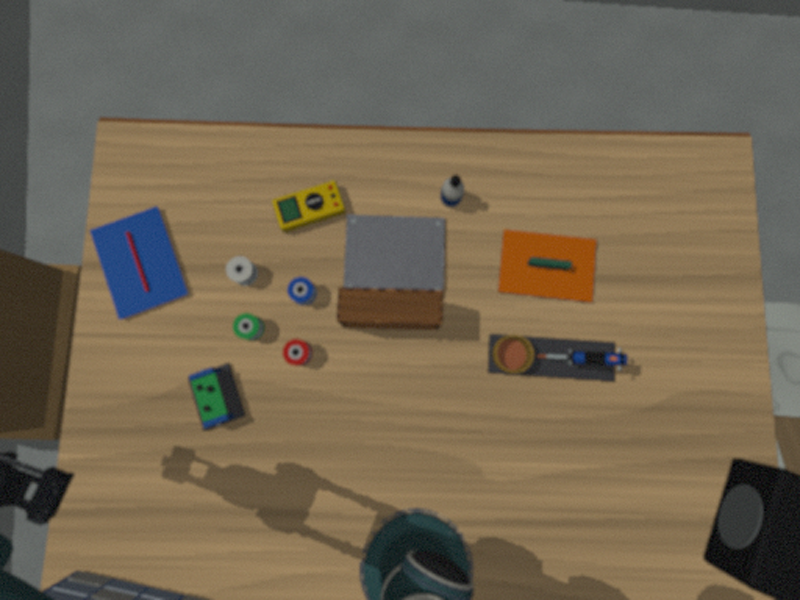

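View pics/side0b.png

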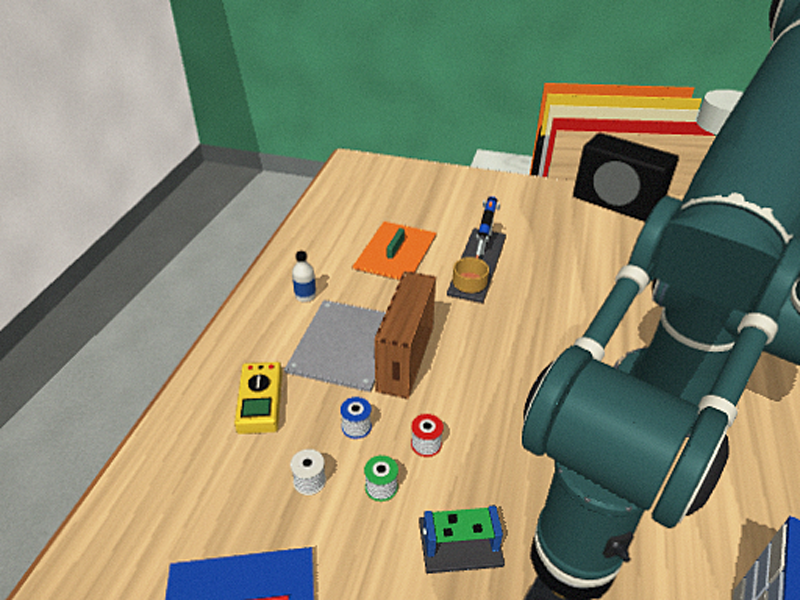

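The top view shows four reels (white 239,268; blue 301,289; green 247,326; red 296,351, in 800-px coordinates). The crate top is at (390,307), the board behind it at (395,250), the lid at (548,266) with its handle at (551,265), the cup at (515,354) and the iron from 537 to 627 at row 357. The side view agrees: crate standing, mouth towards the robot.

```bash
cat > m.py <<'E'
from h import *
def hsv(im): return cv2.cvtColor(im,cv2.COLOR_RGB2HSV)
def seg(im,lo,hi,box=None,minA=20):
    m=cv2.inRange(hsv(im),np.array(lo),np.array(hi))
    if box: z=np.zeros_like(m); x0,y0,x1,y1=box; z[y0:y1,x0:x1]=m[y0:y1,x0:x1]; m=z
    n,l,s,c=cv2.connectedComponentsWithStats(m)
    return [(s[i,4],c[i],l==i) for i in sorted(range(1,n),key=lambda i:-s[i,4]) if s[i,4]>=minA]
E
python3 - <<'E'
from m import *
top=cv2.imread("pics/top0.png")[:,:,::-1].copy(); side=cv2.imread("pics/side0.png")[:,:,::-1].copy()
f=lambda *p:np.array(p)/1.5625
pts=f((239,268),(301,289),(247,326),(295,351)); print("reels",atz("top",pts,.052).round(4).tolist())
sp=f((308,464),(355,407),(381,469),(427,428)); print("reels side",atz("side",sp,.052).round(4).tolist())
for A,c,m in seg(top,(5,200,120),(18,255,255),(300,140,400,210))[:1]:
    cc=cv2.minAreaRect(np.argwhere(m)[:,::-1].astype(np.float32)); b=cv2.boxPoints(cc); p=atz("top",b,.012); print("lid",A,p.round(4).tolist(),p.mean(0).round(4))
print("handle",atz("top",f((531,263),(572,266)),.046).round(4).tolist())
print("base",atz("top",f((489,335),(616,342),(615,380),(488,373)),.014).round(4).tolist())
print("cup",atz("top",f((515,354)),.059).round(4), atz("side",f((471,273)),.059).round(4))
print("tip,tail",atz("top",f((537,356)),.04).round(4),atz("top",f((627,359)),.12).round(4))
print("board",atz("top",f((347,215),(446,217)),.012).round(4).tolist())
print("cratetop",atz("top",f((339,290),(444,290),(441,327),(337,325)),.143).round(4).tolist())
for nm,b,im in(("topc",(210,130,410,250),top),("sidec",(230,120,330,270),side)):
    x0,y0,x1,y1=b; s=min(800/(x1-x0),600/(y1-y0)); cv2.imwrite(f"pics/{nm}.png",cv2.resize(im[y0:y1,x0:x1,::-1],None,fx=s,fy=s,interpolation=cv2.INTER_CUBIC))
E
```

```text
reels [[0.605, 0.3904, 0.052], [0.5629, 0.2566, 0.052], [0.4817, 0.3651, 0.052], [0.4318, 0.2621, 0.052]]
reels side [[0.6002, 0.3932, 0.052], [0.5635, 0.2568, 0.052], [0.4818, 0.3692, 0.052], [0.4288, 0.2667, 0.052]]
lid 2035 [[0.5777, -0.1677, 0.012], [0.7151, -0.184, 0.012], [0.6947, -0.3895, 0.012], [0.5585, -0.3699, 0.012]] [ 0.6365 -0.2778  0.012 ]
handle [[0.6326, -0.2338, 0.046], [0.6281, -0.3214, 0.046]]
base [[0.4781, -0.1485, 0.014], [0.47, -0.4212, 0.014], [0.3892, -0.4158, 0.014], [0.3967, -0.1462, 0.014]]
cup [[ 0.4363 -0.1951  0.059 ]] [[ 0.4337 -0.1728  0.059 ]]
tip,tail [[ 0.4343 -0.2451  0.04  ]] [[ 0.4291 -0.4006  0.12  ]]
board [[0.7399, 0.1695, 0.012], [0.7408, -0.0527, 0.012]]
cratetop [[0.5483, 0.1659, 0.143], [0.5533, -0.0399, 0.143], [0.4804, -0.0349, 0.143], [0.4794, 0.1669, 0.143]]
```

View pics/topc.png

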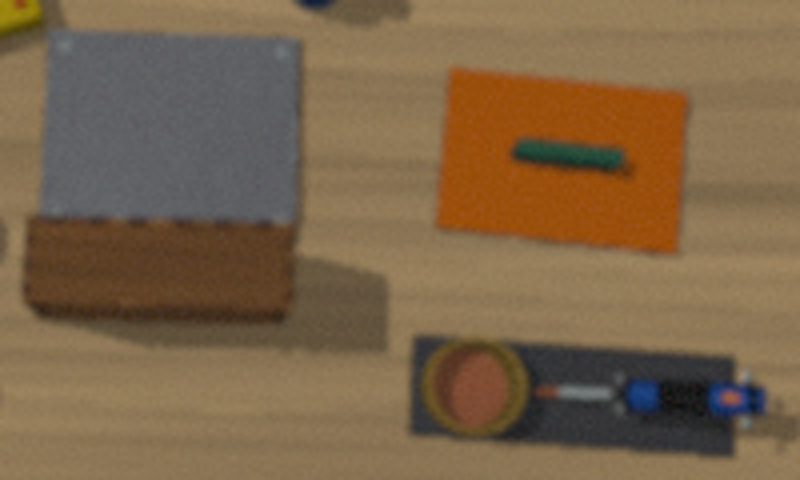

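The crop (4x, from 210,130) shows the iron tip at (538,392), the black grip centre at (685,397), the cup mouth at (475,388), and the crate top with front edge corners at (33,312) and (285,317) and rear corners at (33,217) and (293,222).

```bash
python3 - <<'E'
from m import *
side=cv2.imread("pics/side0.png")
cv2.imwrite("pics/s2.png",cv2.resize(side[115:265,235:335],(400*1,600),interpolation=cv2.INTER_CUBIC))
E
```

```text
(no output)
```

View pics/s2.png

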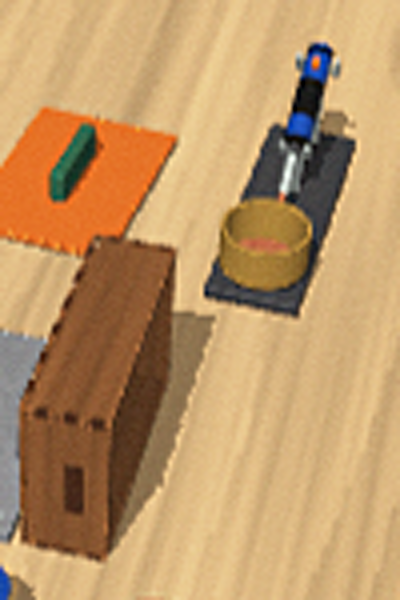

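In the side crop (4x, from 235,115) the grip centre is at (308,97), the tip at (282,200), the cup mouth at (266,227), and the crate top corners at (22,412), (108,428), (175,250) and (95,238).

```bash
cat >> m.py <<'E'
def tri(pt,ps):
    A=np.zeros((3,3));b=np.zeros(3);L=[]
    for n,p in(("top",pt),("side",ps)):
        c,v=ray(n,[p]);v=v[0]/np.linalg.norm(v);M=np.eye(3)-np.outer(v,v);A+=M;b+=M@c;L.append((c,M))
    X=np.linalg.solve(A,b);return X.round(4),[round(float(np.linalg.norm(M@(X-c))),4) for c,M in L]
E
python3 - <<'E'
from m import *
T=lambda x,y:(210+x/4,130+y/4);S=lambda x,y:(235+x/4,115+y/4)
for n,a,b in(("grip",(685,397),(308,97)),("tip",(538,392),(282,200)),("cup",(475,388),(266,227)),("back+y",(33,217),(22,412)),("front+y",(33,312),(108,428)),("front-y",(285,317),(175,250)),("back-y",(293,222),(95,238)),("tail",(765,400),(320,45))):
    print(n,*tri(T(*a),S(*b)))
print("lid",atz("top",[T(452,70),T(688,93),T(678,252),T(438,228)],.012).round(4).tolist())
print("handle",atz("top",[T(514,150),T(622,158)],.046).round(4).tolist())
print("board",atz("top",[T(50,30),T(302,40)],.012).round(4).tolist())
print("crate",atz("top",[T(33,312),T(285,317),T(293,222),T(33,217)],.143).round(4).tolist())
E
```

```text
grip [ 0.4301 -0.3492  0.0932] [0.0003, 0.0003]
tip [ 0.4325 -0.2458  0.0485] [0.0009, 0.0009]
cup [ 0.4359 -0.1928  0.0563] [0.001, 0.001]
back+y [0.5532 0.1631 0.1329] [0.001, 0.001]
front+y [0.4852 0.1609 0.1322] [0.0046, 0.0046]
front-y [ 0.4833 -0.0315  0.144 ] [0.003, 0.003]
back-y [ 0.5534 -0.0377  0.1368] [0.0011, 0.0011]
tail [ 0.4291 -0.401   0.1184] [0.0006, 0.0006]
lid [[0.7128, -0.1841, 0.012], [0.6969, -0.3883, 0.012], [0.5571, -0.3755, 0.012], [0.5729, -0.1714, 0.012]]
handle [[0.6353, -0.2294, 0.046], [0.6306, -0.3196, 0.046]]
board [[0.7403, 0.168, 0.012], [0.7368, -0.053, 0.012]]
crate [[0.4796, 0.1591, 0.143], [0.4804, -0.0319, 0.143], [0.5535, -0.0371, 0.143], [0.5525, 0.1621, 0.143]]
```

Request:
carry_out:
  offset:
    - [34,-50,0]
    - [34,-50,0]
    - [34,-50,0]
    - [34,-50,0]
    - [34,-50,0]
    - [34,-50,0]
    - [34,-50,0]
    - [34,-50,0]
  delta_rot:
    - [0,0,-5]
    - [0,0,-5]
    - [0,0,-5]
    - [0,0,-5]
    - [0,0,-5]
    - [0,0,-5]
    - [0,0,-5]
    - [0,0,-5]
  grip: [0,0,0,0,0,0,0,0]
  newtons: 20

```text
time_s: 1.1
eef_pos: [0.4912, 0.2368, 0.2634]
orientation: [[-0.514, 0.858, -0.0], [0.858, 0.514, -0.0], [0.0, -0.0, -1.0]]
force: [-0.2, -0.4, 0.0]
grip_width: 0.0881
grip_force: 0.0
```

Request:
carry_out:
  offset:
    - [-6,-59,0]
    - [-6,-59,0]
    - [-6,-59,0]
    - [-6,-59,0]
    - [-6,-59,0]
    - [-6,-59,0]
    - [-6,-59,0]
    - [-6,-59,0]
  delta_rot:
    - [0,0,-4]
    - [0,0,-4]
    - [0,0,-4]
    - [0,0,-4]
    - [0,0,-4]
    - [0,0,-4]
    - [0,0,-4]
    - [0,0,-4]
  grip: [0,0,0,0,0,0,0,0]

```text
time_s: 2.1
eef_pos: [0.4418, -0.2351, 0.2635]
orientation: [[0.018, 1.0, 0.0], [1.0, -0.018, 0.0], [0.0, 0.0, -1.0]]
force: [1.5, -0.1, 0.9]
grip_width: 0.0878
grip_force: 0.0
```

Request:
carry_out:
  offset:
    - [-6,-57,-30]
    - [-6,-57,-30]
    - [0,0,-35]
    - [0,0,-40]
    - [0,0,-20]
    - [0,0,-12]
    - [0,0,0]
  delta_rot:
    - [0,0,-1]
    - [0,0,0]
    - [0,0,0]
    - [0,0,0]
    - [0,0,0]
    - [0,0,0]
    - [0,0,0]
  grip: [0,0,0,0,0,0,0]

```text
time_s: 2.98
eef_pos: [0.4305, -0.343, 0.0979]
orientation: [[0.033, 0.999, -0.001], [0.999, -0.033, 0.001], [0.001, -0.002, -1.0]]
force: [0.4, -0.1, 0.2]
grip_width: 0.0881
grip_force: 0.0
```

```bash
python3 - <<'E'
from m import *
a=snap("top","t1");b=snap("side","s1")
A=cv2.resize(a[180:260,300:420],(800,533),interpolation=cv2.INTER_CUBIC)
B=cv2.resize(b[105:205,255:355],(533,533),interpolation=cv2.INTER_CUBIC)
cv2.imwrite("pics/g1.png",cv2.resize(np.hstack([A,B]),(800,320))[:,:,::-1])
s=manip.get_state();print(s["eef_pos"],s["force"])
E
```

```text
[ 0.43158357 -0.3439083   0.09960706] [ 0.00252751 -0.22163716  0.37113062]
```

View pics/g1.png

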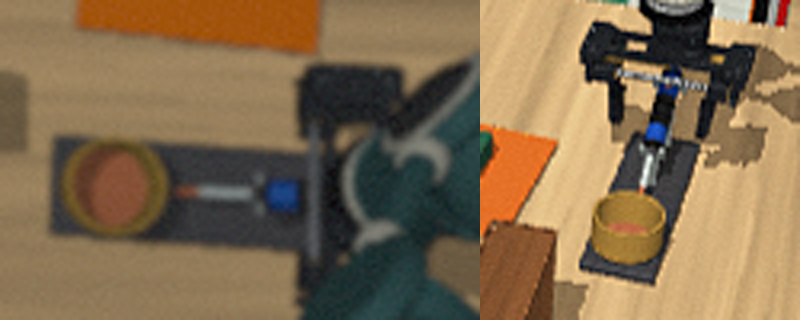

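The fingers straddle the black grip; the handle is between the fingertips at (615,120) and (703,132). Going slightly lower and closing.

Request:
carry_out:
  offset:
    - [0,-5,-5]
    - [0,0,0]
    - [0,0,0]
    - [0,0,0]
    - [0,0,0]
    - [0,0,0]
    - [0,0,0]
    - [0,0,0]
  delta_rot:
    - [0,0,0]
    - [0,0,0]
    - [0,0,0]
    - [0,0,0]
    - [0,0,0]
    - [0,0,0]
    - [0,0,0]
    - [0,0,0]
  grip: [0,1,1,1,1,1,1,1]
  newtons: 25

```text
time_s: 4.08
eef_pos: [0.431, -0.3485, 0.0937]
orientation: [[0.033, 0.999, -0.0], [0.999, -0.033, -0.0], [-0.0, -0.0, -1.0]]
force: [-0.4, 1.0, 0.7]
grip_width: 0.0227
grip_force: 25.0
```

Request:
carry_out:
  offset:
    - [0,0,10]
    - [0,0,20]
    - [0,0,30]
    - [0,0,20]
    - [0,0,0]
    - [0,0,0]
  delta_rot:
    - [0,0,0]
    - [0,0,0]
    - [0,0,0]
    - [0,0,0]
    - [0,0,0]
    - [0,0,0]
  grip: [1,1,1,1,1,1]

```text
time_s: 4.82
eef_pos: [0.4306, -0.3481, 0.1731]
orientation: [[0.033, 0.999, -0.001], [0.999, -0.033, 0.001], [0.001, -0.001, -1.0]]
force: [-0.2, -0.3, -1.1]
grip_width: 0.0227
grip_force: 25.0
```

```bash
python3 - <<'E'
from m import *
a=snap("top","t2");b=snap("side","s2b")
A=cv2.resize(a[180:260,300:400],(500,400),interpolation=cv2.INTER_CUBIC)
B=cv2.resize(b[95:195,265:340],(300,400),interpolation=cv2.INTER_CUBIC)
cv2.imwrite("pics/g2.png",np.hstack([A,B])[:,:,::-1])
s=manip.get_state();print(s["eef_pos"],s["force"],s["grip_width"])
E
```

```text
[ 0.43029061 -0.34784886  0.17237552] [ 0.40777397  0.02383243 -1.85318068] 0.022529579360549917
```

View pics/g2.png

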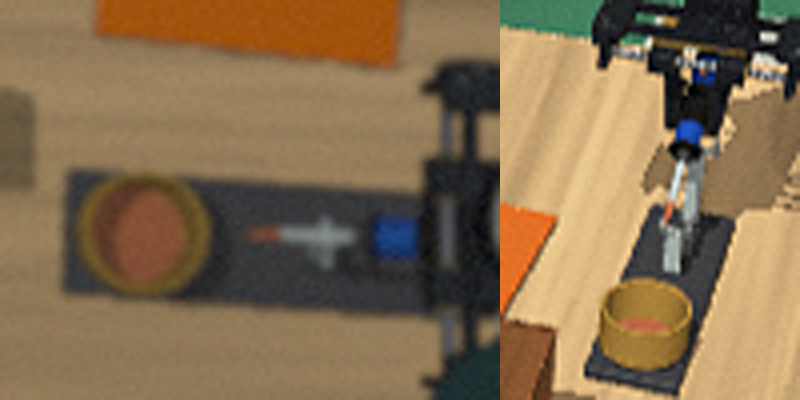

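The iron is lifted clear of the forks, with its tip at (248,233) in the top part and (667,218) in the side part.

```bash
python3 - <<'E'
from m import *
print("tip",*tri((349.6,226.6),(306.75,149.5)))
print("cup",*tri((300+146/5,180+235/5),(265+(646-500)/4,95+307/4)))
E
```

```text
tip [ 0.434  -0.2447  0.1167] [0.0007, 0.0007]
cup [ 0.4361 -0.1945  0.055 ] [0.0011, 0.0011]
```

Request:
carry_out:
  offset:
    - [0,0,28]
    - [1,27,0]
    - [1,27,0]
    - [0,27,0]
    - [0,0,-35]
    - [0,0,-36]
    - [0,0,0]
    - [0,0,0]
  delta_rot:
    - [0,0,0]
    - [-7,0,0]
    - [-7,0,0]
    - [-8,0,0]
    - [0,0,0]
    - [0,0,0]
    - [0,0,0]
    - [0,0,0]
  grip: [1,1,1,1,1,1,1,1]

```text
time_s: 5.92
eef_pos: [0.4332, -0.2678, 0.1312]
orientation: [[0.033, 0.999, -0.0], [0.927, -0.031, -0.375], [-0.374, 0.012, -0.927]]
force: [0.4, 0.3, -0.8]
grip_width: 0.0225
grip_force: 25.0
```

```bash
python3 - <<'E'
from m import *
a=snap("top","t3");b=snap("side","s3")
A=cv2.resize(a[180:260,300:400],(500,400),interpolation=cv2.INTER_CUBIC)
B=cv2.resize(b[95:195,265:340],(300,400),interpolation=cv2.INTER_CUBIC)
cv2.imwrite("pics/g3.png",np.hstack([A,B])[:,:,::-1])
s=manip.get_state();print(s["eef_pos"],s["force"],s["grip_width"])
E
```

```text
[ 0.43409269 -0.26830918  0.13237228] [-0.04690521  0.53225281 -1.51857685] 0.022752366980178924
```

View pics/g3.png

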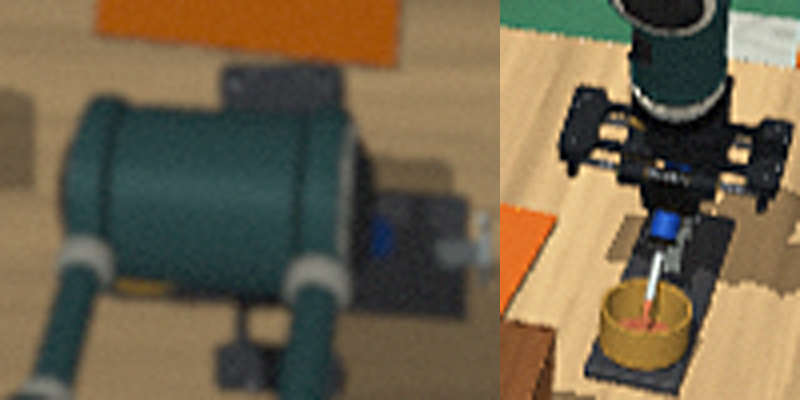

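The tip is inside the cup (at (647,325) in the side part). A bit deeper, then back above the stand.

Request:
carry_out:
  offset:
    - [0,0,-8]
    - [0,0,0]
    - [0,0,40]
    - [0,0,39]
    - [-1,-27,0]
    - [-1,-27,0]
    - [0,-27,0]
    - [0,0,-28]
  delta_rot:
    - [0,0,0]
    - [0,0,0]
    - [0,0,0]
    - [0,0,0]
    - [8,0,0]
    - [7,0,0]
    - [7,0,0]
    - [0,0,0]
  grip: [1,1,1,1,1,1,1,1]

```text
time_s: 7.02
eef_pos: [0.4326, -0.3541, 0.1767]
orientation: [[0.038, 0.999, 0.006], [0.999, -0.038, -0.005], [-0.005, 0.006, -1.0]]
force: [-0.9, 0.5, -1.7]
grip_width: 0.0226
grip_force: 25.0
```

Request:
carry_out:
  offset:
    - [0,0,0]
    - [0,0,-25]
    - [0,0,-20]
    - [0,0,-15]
    - [0,0,-8]
    - [0,0,0]
  delta_rot:
    - [0,0,0]
    - [0,0,0]
    - [0,0,0]
    - [0,0,0]
    - [0,0,0]
    - [0,0,0]
  grip: [1,1,1,1,1,1]

```text
time_s: 7.78
eef_pos: [0.431, -0.3482, 0.1056]
orientation: [[0.033, 0.999, -0.0], [0.999, -0.033, 0.0], [0.0, -0.001, -1.0]]
force: [0.4, 0.1, -1.6]
grip_width: 0.0219
grip_force: 25.0
```

Request:
carry_out:
  offset:
    - [0,0,-6]
    - [0,0,-6]
    - [0,0,0]
    - [0,0,0]
  delta_rot:
    - [0,0,0]
    - [0,0,0]
    - [0,0,0]
    - [0,0,0]
  grip: [1,1,1,1]

```text
time_s: 8.28
eef_pos: [0.431, -0.3486, 0.0938]
orientation: [[0.033, 0.999, 0.0], [0.999, -0.033, -0.0], [-0.0, 0.0, -1.0]]
force: [0.3, 0.2, -0.6]
grip_width: 0.0227
grip_force: 25.0
```

Request:
carry_out:
  offset:
    - [0,0,0]
    - [0,0,0]
    - [0,0,0]
    - [0,0,0]
    - [0,0,0]
    - [0,0,30]
    - [0,0,60]
    - [0,0,60]
  delta_rot:
    - [0,0,0]
    - [0,0,0]
    - [0,0,0]
    - [0,0,0]
    - [0,0,0]
    - [0,0,0]
    - [0,0,0]
    - [0,0,0]
  grip: [0.4,0.2,0,0,0,0,0,0]

```text
time_s: 9.28
eef_pos: [0.4306, -0.3481, 0.2447]
orientation: [[0.033, 0.999, -0.001], [0.999, -0.033, 0.001], [0.001, -0.001, -1.0]]
force: [1.0, -0.1, -0.6]
grip_width: 0.0882
grip_force: 0.0
```

Request:
carry_out:
  offset:
    - [0,51,0]
    - [0,51,0]
    - [0,51,0]
    - [0,51,0]
    - [-2,51,0]
    - [-3,51,0]
    - [-3,51,0]
    - [-3,51,0]
  delta_rot:
    - [0,0,10.4]
    - [0,0,10.4]
    - [0,0,10.4]
    - [0,0,10.4]
    - [0,0,10.4]
    - [0,0,10.4]
    - [0,0,10.4]
    - [0,0,10.4]
  grip: [0,0,0,0,0,0,0,0]

```text
time_s: 10.28
eef_pos: [0.4197, 0.0611, 0.244]
orientation: [[-0.989, 0.145, 0.001], [0.145, 0.989, 0.0], [-0.001, 0.0, -1.0]]
force: [0.5, 0.4, -0.0]
grip_width: 0.0878
grip_force: 0.0
```

Request:
carry_out:
  offset:
    - [3,4,-35]
    - [0,0,-50]
    - [0,0,-10]
    - [0,0,0]
    - [0,0,0]
  delta_rot:
    - [0,0,9]
    - [0,0,0]
    - [0,0,0]
    - [0,0,0]
    - [0,0,0]
  grip: [0,0,0,0,0]

```text
time_s: 10.9
eef_pos: [0.4246, 0.0634, 0.1507]
orientation: [[-1.0, -0.005, 0.003], [-0.005, 1.0, 0.0], [-0.003, 0.0, -1.0]]
force: [0.2, -0.5, -0.6]
grip_width: 0.0882
grip_force: 0.0
```

```bash
python3 - <<'E'
from m import *
a=snap("top","t4");b=snap("side","s4")
A=cv2.resize(a[150:260,180:340],(480,330),interpolation=cv2.INTER_CUBIC)
B=cv2.resize(b[110:260,210:355],(319,330),interpolation=cv2.INTER_CUBIC)
cv2.imwrite("pics/g4.png",np.hstack([A,B])[:,:,::-1])
s=manip.get_state();print(s["eef_pos"],s["force"],s["joints"])
E
```

```text
[0.42454677 0.06338513 0.15065671] [ 0.61387159 -0.48563164 -0.0975051 ] [ 9.01465071e-02 -1.09579386e-01  2.22553064e+00  3.03358612e-05
  1.02208910e+00 -1.48535748e+00]
```

View pics/g4.png

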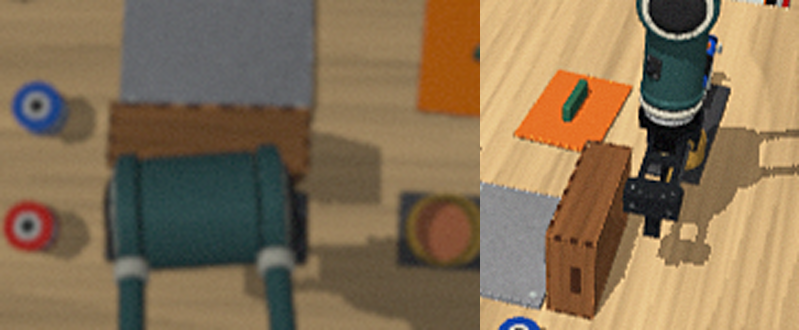

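The gripper stands before the crate (pusher at about (655,205) in the side part), centred in y. Pushing now.

Request:
carry_out:
  offset:
    - [20,0,0]
    - [15,0,0]
    - [6,0,0]
    - [6,0,0]
    - [6,0,0]
    - [6,0,0]
    - [6,0,0]
    - [6,0,0]
  delta_rot:
    - [0,0,0]
    - [0,0,0]
    - [0,0,0]
    - [0,0,0]
    - [0,0,0]
    - [0,0,0]
    - [0,0,0]
    - [0,0,0]
  grip: [0,0,0,0,0,0,0,0]

```text
time_s: 12.0
eef_pos: [0.4944, 0.0635, 0.1487]
orientation: [[-1.0, -0.005, 0.0], [-0.005, 1.0, 0.0], [-0.0, 0.0, -1.0]]
force: [-0.4, -0.6, 0.4]
grip_width: 0.088
grip_force: 0.4
```

Request:
carry_out:
  offset:
    - [6,0,0]
    - [6,0,0]
    - [6,0,0]
    - [6,0,0]
  delta_rot:
    - [0,0,0]
    - [0,0,0]
    - [0,0,0]
    - [0,0,0]
  grip: [0,0,0,0]

```text
time_s: 12.5
eef_pos: [0.5185, 0.0635, 0.1487]
orientation: [[-1.0, -0.005, 0.0], [-0.005, 1.0, 0.0], [-0.0, 0.0, -1.0]]
force: [-0.2, 0.3, -0.7]
grip_width: 0.088
grip_force: 0.0
```

Request:
carry_out:
  offset:
    - [6,0,0]
    - [6,0,0]
    - [6,0,0]
    - [6,0,0]
  delta_rot:
    - [0,0,0]
    - [0,0,0]
    - [0,0,0]
    - [0,0,0]
  grip: [0,0,0,0]

```text
time_s: 13.0
eef_pos: [0.5424, 0.0635, 0.1488]
orientation: [[-1.0, -0.005, 0.0], [-0.005, 1.0, -0.0], [-0.0, -0.0, -1.0]]
force: [-0.9, -0.4, 0.4]
grip_width: 0.0882
grip_force: 0.0
```

```bash
python3 - <<'E'
from m import *
b=snap("side","s5")
cv2.imwrite("pics/g5.png",cv2.resize(b[110:260,190:335],None,fx=3,fy=3,interpolation=cv2.INTER_CUBIC)[:,:,::-1])
s=manip.get_state();print(s["eef_pos"],s["force"])
E
```

```text
[0.54321105 0.06349438 0.14891447] [ 0.73717996  0.70009738 -0.12764837]
```

View pics/g5.png

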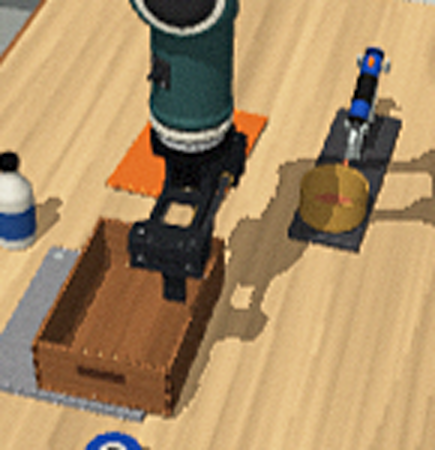

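The crate lies on its back on the board, mouth up, and the iron is home in the stand. Moving over the red reel and measuring.

Request:
carry_out:
  offset:
    - [0,0,40]
    - [0,0,20]
    - [-28,50,0]
    - [-28,50,0]
    - [-28,50,0]
    - [-27,49,0]
    - [0,0,0]
  delta_rot:
    - [0,0,0]
    - [0,0,0]
    - [0,0,0]
    - [0,0,0]
    - [0,0,0]
    - [0,0,0]
    - [0,0,0]
  grip: [0,0,0,0,0,0,0]

```text
time_s: 13.92
eef_pos: [0.4292, 0.2652, 0.2088]
orientation: [[-1.0, -0.011, -0.0], [-0.011, 1.0, 0.001], [0.0, 0.001, -1.0]]
force: [0.6, -0.7, -0.9]
grip_width: 0.0883
grip_force: 0.0
```

```bash
python3 - <<'E'
from m import *
a=snap("top","t6");b=snap("side","s6")
A=cv2.resize(a[115:255,120:400],(800,400),interpolation=cv2.INTER_CUBIC)
cv2.imwrite("pics/g6.png",A[:,:,::-1])
s=manip.get_state();print(s["eef_pos"])
E
```

```text
[0.43085741 0.26272867 0.20877532]
```

View pics/g6.png

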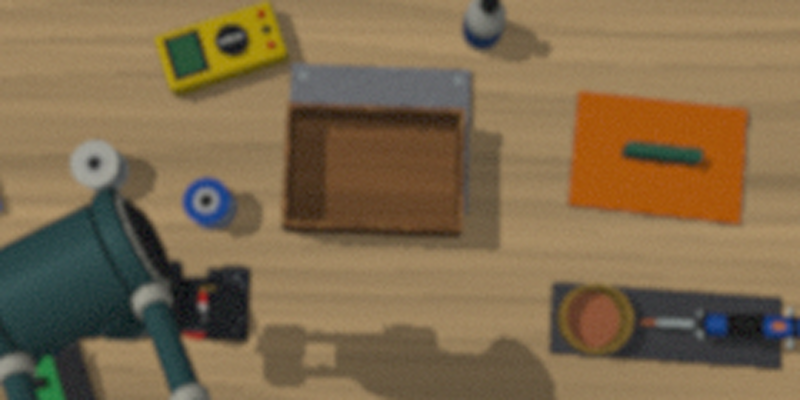

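The crate rim corners are at (288,106), (465,110), (462,235) and (283,230) in the crop. The white reel is at (95,163), blue at (207,202), and the lid and iron have not moved.

```bash
python3 - <<'E'
from m import *
C=lambda *p:[(120+x/2.857,115+y/2.857) for x,y in p]
q=atz("top",C((288,106),(465,110),(462,235),(283,230)),.079);print(q.round(4).tolist(),q.mean(0).round(4))
print(atz("top",C((95,163),(207,202)),.052).round(4).tolist())
E
```

```text
[[0.6704, 0.1649, 0.079], [0.6707, -0.0391, 0.079], [0.5255, -0.0375, 0.079], [0.5263, 0.1649, 0.079]] [0.5982 0.0633 0.079 ]
[[0.6032, 0.3893, 0.052], [0.5604, 0.2571, 0.052]]
```

Request:
carry_out:
  offset:
    - [0,0,-50]
    - [0,0,-50]
    - [0,0,-40]
    - [0,0,-23]
    - [0,0,0]
  delta_rot:
    - [0,0,0]
    - [0,0,0]
    - [0,0,0]
    - [0,0,0]
    - [0,0,0]
  grip: [0,0,0,0,0]

```text
time_s: 14.65
eef_pos: [0.4301, 0.2601, 0.0436]
orientation: [[-1.0, -0.003, -0.004], [-0.003, 1.0, -0.003], [0.004, -0.003, -1.0]]
force: [-0.2, 0.7, -0.1]
grip_width: 0.0884
grip_force: 0.0
```

Request:
carry_out:
  offset:
    - [0,0,0]
    - [0,0,0]
    - [0,0,0]
    - [0,0,0]
    - [0,0,0]
    - [0,0,30]
    - [0,0,60]
    - [0,0,40]
  delta_rot:
    - [0,0,0]
    - [0,0,0]
    - [0,0,0]
    - [0,0,0]
    - [0,0,0]
    - [0,0,0]
    - [0,0,0]
    - [0,0,0]
  grip: [1,1,1,1,1,1,1,1]

```text
time_s: 15.65
eef_pos: [0.4311, 0.2628, 0.1777]
orientation: [[-1.0, -0.006, 0.001], [-0.006, 1.0, 0.001], [-0.001, 0.001, -1.0]]
force: [0.4, -0.0, -2.2]
grip_width: 0.0558
grip_force: 25.0
```

Request:
carry_out:
  offset:
    - [33,-41,0]
    - [33,-41,0]
    - [33,-41,0]
    - [33,-41,0]
    - [33,-41,0]
    - [34,-40,0]
    - [0,0,-30]
    - [0,0,0]
  delta_rot:
    - [0,0,0]
    - [0,0,0]
    - [0,0,0]
    - [0,0,0]
    - [0,0,0]
    - [0,0,0]
    - [0,0,0]
    - [0,0,0]
  grip: [1,1,1,1,1,1,1,1]

```text
time_s: 16.65
eef_pos: [0.6272, 0.0171, 0.1419]
orientation: [[-1.0, -0.004, -0.008], [-0.004, 1.0, 0.0], [0.008, 0.0, -1.0]]
force: [-1.2, -0.7, -3.0]
grip_width: 0.0553
grip_force: 25.0
```

Request:
carry_out:
  offset:
    - [0,0,-40]
    - [0,0,-30]
    - [0,0,-10]
    - [0,0,-5]
    - [0,0,0]
    - [0,0,0]
  delta_rot:
    - [0,0,0]
    - [0,0,0]
    - [0,0,0]
    - [0,0,0]
    - [0,0,0]
    - [0,0,0]
  grip: [1,1,1,1,1,1]

```text
time_s: 17.4
eef_pos: [0.6308, 0.0182, 0.0636]
orientation: [[-1.0, -0.006, 0.002], [-0.006, 1.0, 0.0], [-0.002, 0.0, -1.0]]
force: [-5.0, 1.0, 7.1]
grip_width: 0.0554
grip_force: 25.0
```

Request:
carry_out:
  offset:
    - [0,0,0]
    - [0,0,0]
    - [0,0,0]
    - [0,0,50]
    - [0,0,60]
    - [0,0,30]
    - [-18,50,0]
    - [-18,50,0]
  delta_rot:
    - [0,0,0]
    - [0,0,0]
    - [0,0,0]
    - [0,0,0]
    - [0,0,0]
    - [0,0,0]
    - [0,0,0]
    - [0,0,0]
  grip: [0.28,0.28,0.28,0.28,0.28,0,0,0]

```text
time_s: 18.4
eef_pos: [0.5943, 0.118, 0.2017]
orientation: [[-1.0, -0.003, 0.002], [-0.003, 1.0, 0.0], [-0.002, 0.0, -1.0]]
force: [0.7, 0.4, -0.9]
grip_width: 0.0878
grip_force: 0.0
```

Request:
carry_out:
  offset:
    - [-11,46,0]
    - [-11,46,0]
    - [-11,47,0]
    - [0,0,-50]
    - [0,0,-60]
    - [0,0,-35]
    - [0,0,-11]
    - [0,0,0]
  delta_rot:
    - [0,0,0]
    - [0,0,0]
    - [0,0,0]
    - [0,0,0]
    - [0,0,0]
    - [0,0,0]
    - [0,0,0]
    - [0,0,0]
  grip: [0,0,0,0,0,0,0,0]

```text
time_s: 19.4
eef_pos: [0.5611, 0.2564, 0.0446]
orientation: [[-1.0, -0.005, -0.001], [-0.005, 1.0, -0.0], [0.001, -0.0, -1.0]]
force: [0.3, 0.1, -0.0]
grip_width: 0.088
grip_force: 0.0
```

Request:
carry_out:
  offset:
    - [0,0,0]
    - [0,0,0]
    - [0,0,0]
    - [0,0,0]
    - [0,0,0]
    - [0,0,30]
    - [0,0,60]
    - [0,0,40]
  delta_rot:
    - [0,0,0]
    - [0,0,0]
    - [0,0,0]
    - [0,0,0]
    - [0,0,0]
    - [0,0,0]
    - [0,0,0]
    - [0,0,0]
  grip: [1,1,1,1,1,1,1,1]

```text
time_s: 20.4
eef_pos: [0.5611, 0.2564, 0.1763]
orientation: [[-1.0, -0.005, 0.001], [-0.005, 1.0, -0.0], [-0.001, -0.0, -1.0]]
force: [0.6, 0.2, -1.6]
grip_width: 0.0551
grip_force: 25.0
```

```bash
python3 - <<'E'
from m import *
a=snap("top","t7");b=snap("side","s7")
A=cv2.resize(a[130:230,130:390],(800,308),interpolation=cv2.INTER_CUBIC)
B=cv2.resize(b[150:300,190:390],(400,300),interpolation=cv2.INTER_CUBIC)
B=np.hstack([B,np.zeros((300,400,3),np.uint8)])
cv2.imwrite("pics/g7.png",np.vstack([A,B])[:600,:,::-1])
s=manip.get_state();print(s["eef_pos"],s["force"],s["grip_width"])
E
```

```text
[0.56403539 0.25763298 0.18009724] [ 0.7751155  -0.91529708 -1.25781328] 0.055536566114762105
```

View pics/g7.png

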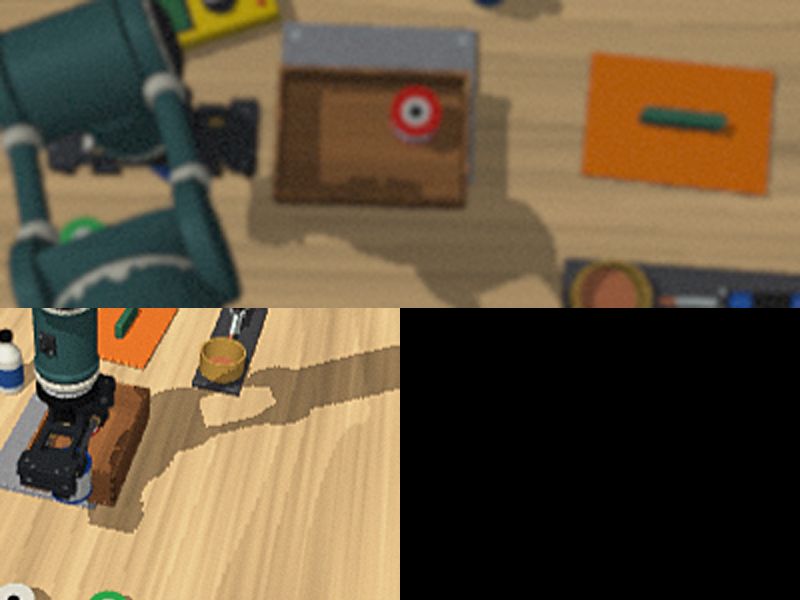

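The red reel is in the crate at (415,113), the crate corners are at (280,66), (468,72), (466,207) and (274,202), and the blue reel is held.

```bash
python3 - <<'E'
from m import *
C=lambda *p:[(130+x/3.077,130+y/3.077) for x,y in p]
q=atz("top",C((280,66),(468,72),(466,207),(274,202)),.079);print(q.round(4).tolist(),q.mean(0).round(4))
print(atz("top",C((415,113)),.069).round(4).tolist())
E
```

```text
[[0.6726, 0.1644, 0.079], [0.671, -0.0369, 0.079], [0.5254, -0.0366, 0.079], [0.5258, 0.1649, 0.079]] [0.5987 0.0639 0.079 ]
[[0.627, 0.0187, 0.069]]
```

Request:
carry_out:
  offset:
    - [22,-50,0]
    - [22,-50,0]
    - [22,-48,0]
    - [0,0,-30]
    - [0,0,-40]
    - [0,0,-30]
    - [0,0,-11]
    - [0,0,0]
  delta_rot:
    - [0,0,0]
    - [0,0,0]
    - [0,0,0]
    - [0,0,0]
    - [0,0,0]
    - [0,0,0]
    - [0,0,0]
    - [0,0,0]
  grip: [1,1,1,1,1,1,1,1]

```text
time_s: 21.5
eef_pos: [0.6255, 0.1082, 0.062]
orientation: [[-1.0, -0.005, -0.003], [-0.005, 1.0, -0.001], [0.003, -0.001, -1.0]]
force: [-0.8, -0.3, -2.9]
grip_width: 0.0554
grip_force: 25.0
```

Request:
carry_out:
  offset:
    - [0,0,0]
    - [0,0,0]
    - [0,0,0]
    - [0,0,50]
    - [0,0,60]
    - [0,0,30]
    - [-36,51,0]
    - [-36,51,0]
  delta_rot:
    - [0,0,0]
    - [0,0,0]
    - [0,0,0]
    - [0,0,0]
    - [0,0,0]
    - [0,0,0]
    - [0,0,0]
    - [0,0,0]
  grip: [0.28,0.28,0.28,0.28,0.28,0,0,0]

```text
time_s: 22.5
eef_pos: [0.5551, 0.2112, 0.2051]
orientation: [[-1.0, -0.003, 0.003], [-0.003, 1.0, 0.001], [-0.003, 0.001, -1.0]]
force: [-0.0, 0.9, -0.3]
grip_width: 0.088
grip_force: 0.0
```

Request:
carry_out:
  offset:
    - [-36,51,0]
    - [-36,51,0]
    - [0,51,0]
    - [0,0,-50]
    - [0,0,0]
    - [0,0,0]
  delta_rot:
    - [0,0,0]
    - [0,0,0]
    - [0,0,0]
    - [0,0,0]
    - [0,0,0]
    - [0,0,0]
  grip: [0,0,0,0,0,0]

```text
time_s: 23.25
eef_pos: [0.4833, 0.3632, 0.1544]
orientation: [[-1.0, -0.005, -0.0], [-0.005, 1.0, -0.0], [0.0, -0.0, -1.0]]
force: [1.2, 0.1, 0.4]
grip_width: 0.0881
grip_force: 0.0
```

```bash
python3 - <<'E'
from m import *
a=snap("top","t8");b=snap("side","s8")
# white flange / green flange by colour in both pictures
for nm,im in(("top",a),("side",b)):
    for A,c,m in seg(im,(55,120,60),(80,255,255),(100,100,340,384),15)[:4]: print(nm,"green",A,c.round(1),atz(nm,[c],.052).round(4))
    for A,c,m in seg(im,(100,150,90),(125,255,255),(100,100,340,384),15)[:4]: print(nm,"blue",A,c.round(1),atz(nm,[c],.069).round(4))
print(manip.get_state()["eef_pos"])
A=cv2.resize(a[130:260,110:310],(700,455));cv2.imwrite("pics/g8.png",A[:,:,::-1])
E
```

```text
top green 88 [184.8 133.9] [[0.7375 0.2918 0.052 ]]
top green 31 [155.7 213.7] [[0.465  0.3716 0.052 ]]
top blue 212 [103.3 154.6] [[0.6542 0.5511 0.069 ]]
top blue 101 [237.3 166.6] [[0.6251 0.1095 0.069 ]]
side green 637 [296.3 335.7] [[0.3338 0.4299 0.052 ]]
side green 176 [244.2 302.4] [[0.479  0.3754 0.052 ]]
side green 148 [163.5 260.1] [[0.7352 0.305  0.052 ]]
side green 52 [277.4 101. ] [[ 0.6337 -0.671   0.052 ]]
side blue 2554 [155.9 369. ] [[0.613  0.6034 0.069 ]]
side blue 154 [274.9 341.3] [[0.3779 0.4676 0.069 ]]
side blue 143 [316.9 338.3] [[0.2859 0.433  0.069 ]]
side blue 91 [193.7 184.6] [[ 0.7673 -0.008   0.069 ]]
[0.48430911 0.36354013 0.15581488]
```

View pics/g8.png

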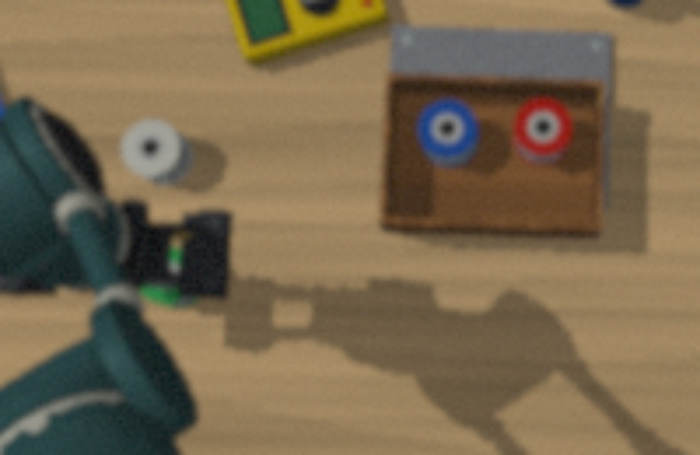

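Blue (448,128) and red (543,127) stand in the crate, white is unchanged at (151,148), and the gripper is over green.

Request:
carry_out:
  offset:
    - [-1,3,-40]
    - [0,0,-40]
    - [0,0,-20]
    - [0,0,-10]
    - [0,0,0]
  delta_rot:
    - [0,0,0]
    - [0,0,0]
    - [0,0,0]
    - [0,0,0]
    - [0,0,0]
  grip: [0,0,0,0,0]

```text
time_s: 23.98
eef_pos: [0.4825, 0.3666, 0.0442]
orientation: [[-1.0, -0.005, 0.0], [-0.005, 1.0, 0.0], [-0.0, 0.0, -1.0]]
force: [1.0, -0.4, -0.3]
grip_width: 0.0884
grip_force: 0.0
```

Request:
carry_out:
  offset:
    - [0,0,0]
    - [0,0,0]
    - [0,0,0]
    - [0,0,0]
    - [0,0,0]
    - [0,0,30]
    - [0,0,60]
    - [0,0,40]
  delta_rot:
    - [0,0,0]
    - [0,0,0]
    - [0,0,0]
    - [0,0,0]
    - [0,0,0]
    - [0,0,0]
    - [0,0,0]
    - [0,0,0]
  grip: [1,1,1,1,1,1,1,1]

```text
time_s: 24.98
eef_pos: [0.4821, 0.3665, 0.1754]
orientation: [[-1.0, -0.005, 0.001], [-0.005, 1.0, 0.0], [-0.001, 0.0, -1.0]]
force: [0.7, -0.1, -1.5]
grip_width: 0.0552
grip_force: 25.0
```

Request:
carry_out:
  offset:
    - [12,-50,0]
    - [12,-50,0]
    - [12,-50,0]
    - [12,-50,0]
    - [12,-50,0]
    - [12,-50,0]
    - [9,-48,0]
    - [0,0,0]
  delta_rot:
    - [0,0,0]
    - [0,0,0]
    - [0,0,0]
    - [0,0,0]
    - [0,0,0]
    - [0,0,0]
    - [0,0,0]
    - [0,0,0]
  grip: [1,1,1,1,1,1,1,1]

```text
time_s: 25.98
eef_pos: [0.5628, 0.0153, 0.1729]
orientation: [[-1.0, -0.001, -0.001], [-0.001, 1.0, -0.001], [0.001, -0.001, -1.0]]
force: [-0.2, 0.0, -2.6]
grip_width: 0.0554
grip_force: 25.0
```

Request:
carry_out:
  offset:
    - [0,0,-30]
    - [0,0,-40]
    - [0,0,-30]
    - [0,0,-10]
    - [0,0,0]
  delta_rot:
    - [0,0,0]
    - [0,0,0]
    - [0,0,0]
    - [0,0,0]
    - [0,0,0]
  grip: [1,1,1,1,1]

```text
time_s: 26.6
eef_pos: [0.5623, 0.0192, 0.0632]
orientation: [[-1.0, -0.006, -0.002], [-0.006, 1.0, 0.0], [0.002, 0.0, -1.0]]
force: [0.2, -0.1, -2.5]
grip_width: 0.0554
grip_force: 25.0
```

Request:
carry_out:
  offset:
    - [0,0,0]
    - [0,0,0]
    - [0,0,0]
    - [0,0,50]
    - [0,0,60]
    - [0,0,30]
    - [6,62,0]
    - [6,62,0]
  delta_rot:
    - [0,0,0]
    - [0,0,0]
    - [0,0,0]
    - [0,0,0]
    - [0,0,0]
    - [0,0,0]
    - [0,0,0]
    - [0,0,0]
  grip: [0.28,0.28,0.28,0.28,0.28,0,0,0]

```text
time_s: 27.6
eef_pos: [0.5758, 0.1431, 0.2055]
orientation: [[-1.0, -0.003, 0.003], [-0.003, 1.0, 0.001], [-0.003, 0.001, -1.0]]
force: [0.4, -0.4, 0.5]
grip_width: 0.0878
grip_force: 0.0
```

Request:
carry_out:
  offset:
    - [6,62,0]
    - [6,62,0]
    - [6,62,0]
    - [6,60,0]
    - [2,2,-50]
    - [0,0,0]
    - [0,0,0]
  delta_rot:
    - [0,0,0]
    - [0,0,0]
    - [0,0,0]
    - [0,0,0]
    - [0,0,0]
    - [0,0,0]
    - [0,0,0]
  grip: [0,0,0,0,0,0,0]

```text
time_s: 28.48
eef_pos: [0.6011, 0.3898, 0.1544]
orientation: [[-1.0, -0.005, -0.0], [-0.005, 1.0, -0.0], [0.0, -0.0, -1.0]]
force: [0.6, 0.5, 0.0]
grip_width: 0.088
grip_force: 0.0
```

```bash
python3 - <<'E'
from m import *
a=snap("top","t9");b=snap("side","s9")
for nm,im,box in(("top",a,(215,140,300,205)),):
    for k,lo,hi in(("green",(55,120,60),(80,255,255)),("blue",(100,150,90),(125,255,255)),("red",(170,150,90),(180,255,255))):
        for A,c,m in seg(im,lo,hi,box,15)[:1]: print(nm,k,A,c.round(1),atz(nm,[c],.069).round(4))
m=cv2.inRange(hsv(b),np.array((0,0,150)),np.array((180,45,255)));print([(s,c.round(1).tolist()) for s,c,_ in seg(b,(0,0,150),(180,45,255),(150,250,260,340),20)])
print(manip.get_state()["eef_pos"])
E
```

```text
top green 126 [264. 186.] [[0.5625 0.0203 0.069 ]]
top blue 95 [237.5 166.4] [[0.6258 0.1091 0.069 ]]
[(np.int32(378), [196.2, 303.3])]
[0.60224455 0.39012397 0.15628048]
```

Request:
carry_out:
  offset:
    - [0,1,-40]
    - [0,0,-40]
    - [0,0,-20]
    - [0,0,-10]
    - [0,0,0]
  delta_rot:
    - [0,0,0]
    - [0,0,0]
    - [0,0,0]
    - [0,0,0]
    - [0,0,0]
  grip: [0,0,0,0,0]

```text
time_s: 29.2
eef_pos: [0.6015, 0.3915, 0.0444]
orientation: [[-1.0, -0.005, 0.001], [-0.005, 1.0, 0.0], [-0.001, 0.0, -1.0]]
force: [0.0, -0.4, -0.3]
grip_width: 0.0877
grip_force: 0.0
```

Request:
carry_out:
  offset:
    - [0,0,0]
    - [0,0,0]
    - [0,0,0]
    - [0,0,0]
    - [0,0,0]
    - [0,0,30]
    - [0,0,60]
    - [0,0,40]
  delta_rot:
    - [0,0,0]
    - [0,0,0]
    - [0,0,0]
    - [0,0,0]
    - [0,0,0]
    - [0,0,0]
    - [0,0,0]
    - [0,0,0]
  grip: [1,1,1,1,1,1,1,1]

```text
time_s: 30.2
eef_pos: [0.6012, 0.3918, 0.1755]
orientation: [[-1.0, -0.005, 0.001], [-0.005, 1.0, 0.001], [-0.001, 0.001, -1.0]]
force: [0.4, 1.0, -1.3]
grip_width: 0.0549
grip_force: 25.0
```

Request:
carry_out:
  offset:
    - [-7,-47,0]
    - [-7,-47,0]
    - [-7,-47,0]
    - [-7,-47,0]
    - [-6,-47,0]
    - [-5,-47,0]
    - [0,0,0]
    - [0,0,0]
  delta_rot:
    - [0,0,0]
    - [0,0,0]
    - [0,0,0]
    - [0,0,0]
    - [0,0,0]
    - [0,0,0]
    - [0,0,0]
    - [0,0,0]
  grip: [1,1,1,1,1,1,1,1]

```text
time_s: 31.2
eef_pos: [0.5618, 0.1097, 0.1733]
orientation: [[-1.0, -0.004, -0.001], [-0.004, 1.0, 0.001], [0.001, 0.001, -1.0]]
force: [0.2, 0.4, -2.2]
grip_width: 0.0551
grip_force: 25.0
```

Request:
carry_out:
  offset:
    - [1,-2,-30]
    - [0,0,-40]
    - [0,0,-30]
    - [0,0,-10]
    - [0,0,0]
  delta_rot:
    - [0,0,0]
    - [0,0,0]
    - [0,0,0]
    - [0,0,0]
    - [0,0,0]
  grip: [1,1,1,1,1]

```text
time_s: 31.82
eef_pos: [0.5629, 0.1084, 0.0636]
orientation: [[-1.0, -0.007, -0.001], [-0.007, 1.0, 0.0], [0.001, 0.0, -1.0]]
force: [0.1, -0.7, -1.8]
grip_width: 0.0554
grip_force: 25.0
```

Request:
carry_out:
  offset:
    - [0,0,0]
    - [0,0,0]
    - [0,0,0]
    - [0,0,50]
    - [0,0,60]
    - [0,0,30]
    - [0,-60,0]
    - [0,-60,0]
  delta_rot:
    - [0,0,0]
    - [0,0,0]
    - [0,0,0]
    - [0,0,0]
    - [0,0,0]
    - [0,0,0]
    - [0,0,-10]
    - [0,0,-10]
  grip: [0.28,0.28,0.28,0.28,0.28,0,0,0]

```text
time_s: 32.83
eef_pos: [0.5636, -0.0133, 0.2054]
orientation: [[-0.94, 0.34, 0.003], [0.34, 0.94, -0.0], [-0.003, 0.001, -1.0]]
force: [-0.0, 0.6, 0.1]
grip_width: 0.0879
grip_force: 0.0
```

Request:
carry_out:
  offset:
    - [-20,-50,0]
    - [-20,-50,0]
    - [-20,-50,0]
    - [0,0,0]
    - [0,0,0]
    - [0,0,0]
    - [0,0,0]
    - [0,0,0]
  delta_rot:
    - [0,0,-10]
    - [0,0,-10]
    - [0,0,-10]
    - [0,0,-10]
    - [0,0,-10]
    - [0,0,-10]
    - [0,0,-10]
    - [0,0,0]
  grip: [0,0,0,0,0,0,0,0]

```text
time_s: 33.83
eef_pos: [0.503, -0.1627, 0.2042]
orientation: [[-0.007, 1.0, 0.001], [1.0, 0.007, -0.0], [-0.0, 0.001, -1.0]]
force: [-0.5, -0.2, 0.2]
grip_width: 0.0882
grip_force: 0.0
```

```bash
python3 - <<'E'
from m import *
a=snap("top","t10");b=snap("side","s10")
A=cv2.resize(a[130:230,210:400],(798,420),interpolation=cv2.INTER_CUBIC);cv2.imwrite("pics/g10.png",A[:,:,::-1])
print(manip.get_state()["eef_pos"])
E
```

```text
[ 0.50300073 -0.16256723  0.20402058]
```

View pics/g10.png

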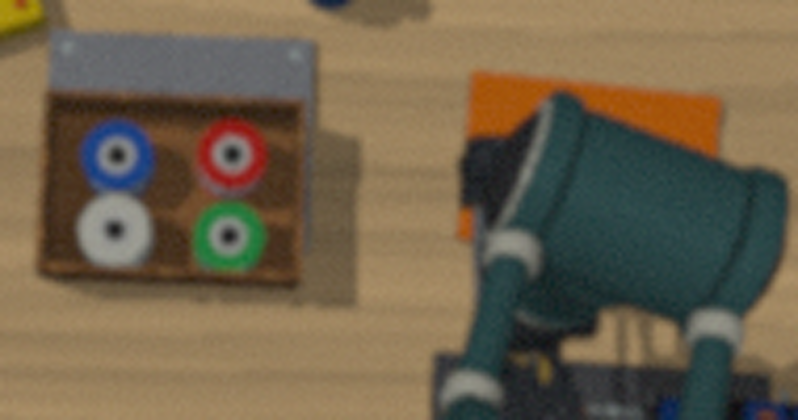

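All four reels stand in the crate: blue (117,155), red (232,153), white (115,230), green (229,236). The crate corners are at (50,94), (306,101), (298,285) and (40,278), and the lid has not moved.

```bash
python3 - <<'E'
from m import *
C=lambda *p:[(210+x/4.2,130+y/4.2) for x,y in p]
q=atz("top",C((50,94),(306,101),(298,285),(40,278)),.079);print(q.round(4).tolist(),q.mean(0).round(4))
a=cv2.imread("pics/t10.png")[:,:,::-1].copy();b=cv2.imread("pics/s10.png")[:,:,::-1].copy();a0=cv2.imread("pics/top0.png")[:,:,::-1].copy();b0=cv2.imread("pics/side0.png")[:,:,::-1].copy()
for im in(b0,b):
    A,c,m=seg(im,(5,200,120),(18,255,255),(200,120,300,200))[0]
    bx=cv2.boxPoints(cv2.minAreaRect(np.argwhere(m)[:,::-1].astype(np.float32)))
    h=cv2.approxPolyDP(cv2.convexHull(np.argwhere(m)[:,::-1].astype(np.int32)),5,True)[:,0]
    print(A,c.round(1),h.tolist(),atz("side",h,.012).round(4).tolist())
for im in(b0,):
    for A,c,m in seg(im,(70,90,30),(95,255,140),(240,140,270,170),10)[:2]: print("handle side",A,c.round(1),atz("side",[c],.037).round(4))
for A,c,m in seg(a0,(55,60,20),(100,255,140),(330,155,375,180),10)[:2]: print("handle top",A,c.round(1),atz("top",[c],.044).round(4))
E
```

```text
[[0.6695, 0.1613, 0.079], [0.6689, -0.0394, 0.079], [0.5234, -0.0351, 0.079], [0.5241, 0.1633, 0.079]] [0.5965 0.0625 0.079 ]
1031 [252.3 160.5] [[278, 149], [265, 173], [254, 178], [226, 170], [245, 142]] [[0.5593, -0.3677, 0.012], [0.5708, -0.2054, 0.012], [0.6018, -0.1661, 0.012], [0.7138, -0.1827, 0.012], [0.698, -0.3785, 0.012]]
1068 [252.6 161.1] [[278, 149], [261, 179], [226, 170], [245, 142]] [[0.5593, -0.3677, 0.012], [0.5761, -0.1675, 0.012], [0.7138, -0.1827, 0.012], [0.698, -0.3785, 0.012]]
handle side 96 [252.4 155.5] [[ 0.6353 -0.2643  0.037 ]]
handle top 92 [351.5 168.2] [[ 0.6343 -0.2734  0.044 ]]
```

Request:
carry_out:
  offset:
    - [44,-38,0]
    - [44,-38,0]
    - [44,-37,0]
    - [0,0,-50]
    - [0,0,-50]
    - [0,0,-40]
    - [0,0,-22]
    - [0,0,0]
  delta_rot:
    - [0,0,-2]
    - [0,0,-2]
    - [0,0,-1]
    - [0,0,0]
    - [0,0,0]
    - [0,0,0]
    - [0,0,0]
    - [0,0,0]
  grip: [0,0,0,0,0,0,0,0]

```text
time_s: 34.92
eef_pos: [0.635, -0.2755, 0.041]
orientation: [[0.081, 0.997, -0.001], [0.997, -0.081, 0.0], [0.0, -0.001, -1.0]]
force: [0.0, -0.0, 0.6]
grip_width: 0.088
grip_force: 0.0
```

Request:
carry_out:
  offset:
    - [0,0,0]
    - [0,0,0]
    - [0,0,0]
    - [0,0,0]
    - [0,0,0]
    - [0,0,0]
    - [0,0,0]
    - [0,0,0]
  delta_rot:
    - [0,0,0]
    - [0,0,0]
    - [0,0,0]
    - [0,0,0]
    - [0,0,0]
    - [0,0,0]
    - [0,0,0]
    - [0,0,0]
  grip: [1,1,1,1,1,1,1,1]
  newtons: 40

```text
time_s: 35.92
eef_pos: [0.6351, -0.2755, 0.0417]
orientation: [[0.082, 0.997, 0.0], [0.997, -0.082, -0.0], [-0.0, 0.0, -1.0]]
force: [0.3, 0.8, 0.0]
grip_width: 0.0155
grip_force: 40.0
```

Request:
carry_out:
  offset:
    - [0,0,30]
    - [0,0,50]
    - [0,0,50]
    - [0,0,0]
  delta_rot:
    - [0,0,0]
    - [0,0,0]
    - [0,0,0]
    - [0,0,0]
  grip: [1,1,1,1]

```text
time_s: 36.42
eef_pos: [0.6381, -0.277, 0.1774]
orientation: [[0.082, 0.997, 0.009], [0.997, -0.082, -0.004], [-0.004, 0.009, -1.0]]
force: [-0.0, -0.8, -3.1]
grip_width: 0.0154
grip_force: 40.0
```

Request:
carry_out:
  offset:
    - [-6,56,0]
    - [-6,56,0]
    - [-6,56,0]
    - [-6,56,0]
    - [-6,57,0]
    - [-7,57,0]
    - [0,0,-22]
    - [0,0,0]
  delta_rot:
    - [0,0,1]
    - [0,0,1]
    - [0,0,1]
    - [0,0,1]
    - [0,0,0.4]
    - [0,0,0]
    - [0,0,0]
    - [0,0,0]
  grip: [1,1,1,1,1,1,1,1]

```text
time_s: 37.42
eef_pos: [0.5946, 0.0631, 0.1454]
orientation: [[0.003, 1.0, -0.008], [1.0, -0.003, -0.001], [-0.001, -0.008, -1.0]]
force: [-0.7, -0.8, -3.3]
grip_width: 0.0158
grip_force: 40.0
```

Request:
carry_out:
  offset:
    - [0,0,0]
    - [0,0,0]
  delta_rot:
    - [0,0,0]
    - [0,0,0]
  grip: [1,1]

```text
time_s: 37.67
eef_pos: [0.5985, 0.0616, 0.15]
orientation: [[0.007, 1.0, 0.001], [1.0, -0.007, 0.0], [0.0, 0.001, -1.0]]
force: [0.2, 0.4, -3.5]
grip_width: 0.0159
grip_force: 40.0
```

```bash
python3 - <<'E'
from m import *
a=snap("top","t11");b=snap("side","s11")
A=cv2.resize(a[120:230,200:300],(409,450),interpolation=cv2.INTER_CUBIC);B=cv2.resize(b[150:270,170:270],(375,450),interpolation=cv2.INTER_CUBIC);cv2.imwrite("pics/g11.png",np.hstack([A,B])[:,:,::-1])
s=manip.get_state();print(s["eef_pos"],s["orientation"].round(3).tolist(),s["force"],s["moment"])
E
```

```text
[0.59856553 0.06171174 0.1503614 ] [[0.006, 1.0, 0.001], [1.0, -0.006, 0.0], [0.0, 0.001, -1.0]] [ 0.98029575  0.40123613 -1.54307683] [-0.06509818 -0.03251207  0.01930098]
```

View pics/g11.png

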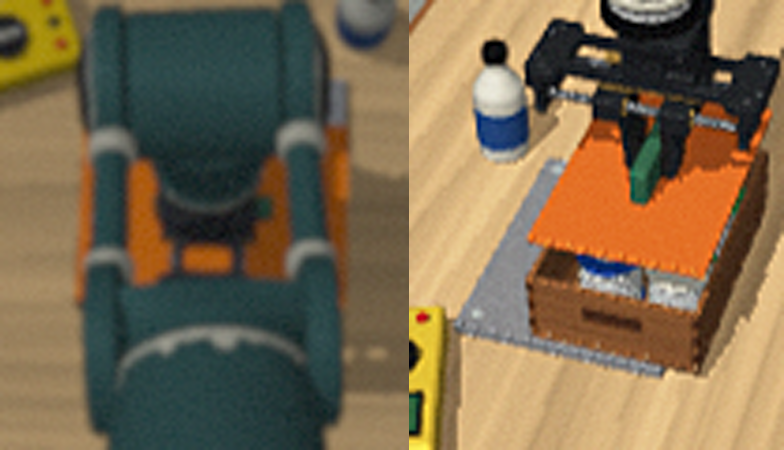

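The lid hangs level over the crate. In the top part its y edges are at columns 80 and 347 (row 290). In the side part the near corners are at (530,240) and (700,275), with the crate rim corner at (530,275).

```bash
python3 - <<'E'
from m import *
a=cv2.imread("pics/t11.png")[:,:,::-1].copy();b=cv2.imread("pics/s11.png")[:,:,::-1].copy()
z=.120
h=hsv(a); m=cv2.inRange(h,np.array((5,190,100)),np.array((20,255,255)))
for r in (163,170,178,186,190):
    c=np.where(m[r,205:300])[0]+205
    if len(c): print(r,c[0],c[-1],atz("top",[(c[0]-.5,r),(c[-1]+.5,r)],z)[:,:2].round(4).tolist())
A,c,mm=seg(b,(5,200,120),(18,255,255),(180,140,280,240))[0]
hu=cv2.approxPolyDP(cv2.convexHull(np.argwhere(mm)[:,::-1].astype(np.int32)),3,True)[:,0]
print(hu.tolist(),atz("side",hu,z).round(4).tolist())
# crate side corner: outer rim back +y, and bottom +y corners
S=lambda x,y:((x-409)/3.75+170,y/3.75+150)
print(atz("side",[S(530,272)],.079).round(4),atz("side",[S(697,372),S(530,330)],.012).round(4).tolist())
# predicted pixels of crate corners, centre (.598,.063)
for n in("side",): print(proj(n,[[.5265,.166,.012],[.6695,.166,.012],[.6695,.166,.079]]).round(1).tolist(), [S(697,372),S(530,330),S(530,272)])
s0=cv2.imread("pics/s6.png")
E
```

```text
163 221 284 [[0.6245, 0.1603], [0.6295, -0.042]]
170 220 283 [[0.6019, 0.1625], [0.6068, -0.0391]]
178 220 283 [[0.5763, 0.1615], [0.5812, -0.0394]]
186 234 268 [[0.5519, 0.1167], [0.5546, 0.0073]]
[[266, 180], [247, 223], [202, 213], [219, 182]] [[0.528, -0.0374, 0.12], [0.5325, 0.1647, 0.12], [0.6696, 0.1617, 0.12], [0.6684, 0.0136, 0.12]]
[[0.6723 0.1605 0.079 ]] [[0.5323, 0.1677, 0.012], [0.6768, 0.162, 0.012]]
[[248.8, 249.2], [204.0, 239.4], [202.5, 224.0]] [(246.8, 249.2), (202.26666666666665, 238.0), (202.26666666666665, 222.53333333333333)]
```

Request:
carry_out:
  offset:
    - [1,1,-15]
    - [0,0,-10]
    - [0,0,-4]
    - [0,0,-2]
    - [0,0,-2]
    - [0,0,-2]
    - [0,0,0]
  delta_rot:
    - [0,0,0]
    - [0,0,0]
    - [0,0,0]
    - [0,0,0]
    - [0,0,0]
    - [0,0,0]
    - [0,0,0]
  grip: [1,1,1,1,1,1,1]

```text
time_s: 38.65
eef_pos: [0.599, 0.0635, 0.1148]
orientation: [[0.005, 1.0, 0.0], [1.0, -0.005, 0.0], [0.0, 0.0, -1.0]]
force: [-0.2, -0.2, -3.1]
grip_width: 0.0158
grip_force: 40.0
```

Request:
carry_out:
  offset:
    - [0,0,-1]
    - [0,0,-1]
    - [0,0,0]
  delta_rot:
    - [0,0,0]
    - [0,0,0]
    - [0,0,0]
  grip: [1,1,1]

```text
time_s: 39.02
eef_pos: [0.5992, 0.0635, 0.1146]
orientation: [[0.005, 1.0, 0.0], [1.0, -0.005, 0.0], [0.0, 0.0, -1.0]]
force: [-4.7, -0.6, 8.0]
grip_width: 0.0155
grip_force: 40.0
```

Request:
carry_out:
  offset:
    - [0,0,1]
    - [0,0,0]
    - [0,0,0]
    - [0,0,0]
    - [0,0,40]
    - [0,0,60]
    - [0,0,60]
  delta_rot:
    - [0,0,0]
    - [0,0,0]
    - [0,0,0]
    - [0,0,0]
    - [0,0,0]
    - [0,0,0]
    - [0,0,0]
  grip: [0.6,0.3,0,0,0,0,0]

```text
time_s: 39.9
eef_pos: [0.5986, 0.0634, 0.2747]
orientation: [[0.005, 1.0, -0.001], [1.0, -0.005, -0.0], [-0.0, -0.001, -1.0]]
force: [0.1, 0.8, 0.1]
grip_width: 0.0837
grip_force: 0.0
```

Request:
carry_out:
  offset:
    - [-25,40,0]
    - [-25,40,0]
    - [-25,40,0]
    - [-25,40,0]
    - [-20,40,0]
    - [-20,40,0]
    - [0,0,0]
    - [0,0,0]
  delta_rot:
    - [0,0,0]
    - [0,0,0]
    - [0,0,0]
    - [0,0,0]
    - [0,0,0]
    - [0,0,0]
    - [0,0,0]
    - [0,0,0]
  grip: [0,0,0,0,0,0,0,0]

```text
time_s: 40.9
eef_pos: [0.4591, 0.3032, 0.2736]
orientation: [[0.004, 1.0, 0.0], [1.0, -0.004, -0.001], [-0.001, 0.0, -1.0]]
force: [-0.6, -0.7, 0.3]
grip_width: 0.0881
grip_force: 0.0
```

```bash
python3 - <<'E'
from m import *
a=snap("top","t12");b=snap("side","s12")
for n,im,box in(("top",a,(200,120,310,230)),("side",b,(170,140,290,260))):
    A,c,m=seg(im,(5,200,110),(18,255,255),box)[0]
    h=cv2.approxPolyDP(cv2.convexHull(np.argwhere(m)[:,::-1].astype(np.int32)),4,True)[:,0]
    q=atz(n,h,.085);print(n,A,h.tolist(),q[:,:2].round(4).tolist(),q.mean(0).round(4))
    print("pred",proj(n,[[.598+sx*.0715,.063+sy*.103,.085] for sx,sy in((1,1),(1,-1),(-1,-1),(-1,1))]).round(0).tolist())
s=manip.get_state();print(s["eef_pos"],s["time_s"])
for n,f0 in(("top","top0"),):  # iron, meter, bottle, vise unchanged?
    i0=cv2.imread("pics/top0.png").astype(int); i1=a[:,:,::-1].astype(int)
    for k,(x0,y0,x1,y1) in dict(iron=(310,210,410,245),meter=(173,113,224,150),flux=(278,108,300,134)).items(): print(k,np.abs(i0-i1)[y0:y1,x0:x1].mean().round(1))
E
```

```text
top 2411 [[282, 194], [220, 194], [222, 152], [282, 154]] [[0.5353, -0.0378], [0.5304, 0.1615], [0.6693, 0.1604], [0.6675, -0.0362]] [0.6006 0.062  0.085 ]
pred [[220.0, 152.0], [283.0, 153.0], [283.0, 197.0], [219.0, 195.0]]
side 752 [[255, 215], [248, 233], [202, 223], [224, 181]] [[0.5285, 0.0918], [0.5282, 0.1694], [0.6698, 0.168], [0.6696, -0.0358]] [0.599  0.0984 0.085 ]
pred [[202.0, 223.0], [224.0, 180.0], [266.0, 188.0], [249.0, 232.0]]
[0.45949834 0.30255457 0.27359897] 41.0
iron 7.3
meter 8.1
flux 8.1
```

```bash
python3 -c "
from plant import manip
print(manip.finish_job())"
```

```text
the job is handed in; nothing more can be done
None
```

The job is handed in after about 41 s of robot time: the iron was dipped and laid back in its forks, the crate tipped onto its back with all four reels inside, and the lid seated flat. The crate overhangs the board's robot-side edge by about 30 mm but lies flat. The iron area, multimeter and flux bottle look unchanged in the last top picture; I did not re-check the vise.

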